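Clamp the extruder die box and hold its die plate over the screw holes

TASK

Take the spring clamp off its wooden block and clip it over the die box's upright ear and the wall of the bench stop together, so that the box cannot shift, and let go of it. Then pick up the steel die plate and hold it level and still about a centimetre above the top of the die box, not touching it, the right way round so that each of the four threaded holes shows whole and centred through its hole in the plate, ready for me to start the screws: finish while holding it there. Do not push the die box out of place or disturb the two glaze jars and the square pot standing around the stop.

Things in the scene. Friction and masses are not known exactly. Their poses are not given: they have to be found in the camera images.
- stop: Bench stop, steel, fixed to the table: upright wall 6 mm thick, 110 mm wide (its y), 50 mm high, with a low base (8 mm) and two end gussets (y = +-48 mm) on its +x side. Origin on the table below the middle of the wall's -x face, which the die box's ear touches; z up. Its place and yaw vary.
- clip_point (a point): Point on the stop's top edge, 50 mm above the table, in the plane where wall and ear touch: the middle of the 12 mm (6 mm wall + 6 mm ear) that the clamp must grip. Axes as stop: x runs across the wall, away from the die box.
- die_box: Clay extruder's die box, aluminium, loose, 2.5 kg: block 100 (x) x 130 (y) x 70 (z) mm, a 44 mm square bore in its top. Origin at the centre of its underside; z up. From its +x side a foot 8 mm high leads to an upright ear 6 mm thick (x = 109 to 115 mm), 60 mm wide (y), 50 mm high, flat against the stop's wall; same yaw as the stop. 59 mm between block and ear.
- thread0 (a point): Mouth of threaded hole 0 (8 mm wide) in the die box's top face, 70 mm above the table; at x = -34, y = 48 mm in the die box's frame. It belongs under plate hole 0.
- thread1 (a point): Mouth of threaded hole 1 (8 mm wide) in the die box's top face, 70 mm above the table; at x = -34, y = -48 mm in the die box's frame. It belongs under plate hole 1.
- thread2 (a point): Mouth of threaded hole 2 (8 mm wide) in the die box's top face, 70 mm above the table; at x = 34, y = 26 mm in the die box's frame. It belongs under plate hole 2.
- thread3 (a point): Mouth of threaded hole 3 (8 mm wide) in the die box's top face, 70 mm above the table; at x = 34, y = -26 mm in the die box's frame. It belongs under plate hole 3.
- plate: Hollow-die plate, steel, about 0.4 kg, 96 (x) x 124 (y) x 6 (z) mm, flat on the table. Origin at the centre of its underside; z up. Four 14 mm screw holes, two 96 mm apart on its -x side, two 52 mm apart on its +x side, like the threaded holes: it fits one way round only (its x along the die box's x).
- plate_hole0 (a point): Centre of plate hole 0 on the plate's underside; at x = -34, y = 48 mm in the plate's frame.
- plate_hole1 (a point): Centre of plate hole 1 on the plate's underside; at x = -34, y = -48 mm in the plate's frame.
- plate_hole2 (a point): Centre of plate hole 2 on the plate's underside; at x = 34, y = 26 mm in the plate's frame.
- plate_hole3 (a point): Centre of plate hole 3 on the plate's underside; at x = 34, y = -26 mm in the plate's frame.
- bridge (a point): Centre of the bar of the bridge that stands over the plate's middle, to hold it by: bar 12 mm wide (x), 58 mm long (y), 14 mm high, its centre 37 mm above the plate's underside, on two posts at y = +-25 mm; a dark 22 mm core hangs below the bar's middle. Axes as plate.
- clamp: Spring clamp like a big clothes peg, 0.1 kg, standing jaws down. Origin at its pivot; x is the line along which it is squeezed, z up to the handles. The body is its -x half; the other half mirrors it. Rubber jaw pads 24 mm wide (y), 23 to 37 mm below the pivot; handle pads 24 mm wide, 21 to 51 mm above it, 54 mm apart over their outsides at the top when it grips 12 mm.
- clamp_jaw (a joint): Opening of the spring clamp: 0 when it grips 12 mm, 0.36 rad squeezed open to its stop, -0.15 shut on nothing. Sprung shut: squeezing the handles by about 17 mm to the stop takes 10 to 12 N and opens the jaws to about 23 mm; each half then leans 0.18 rad from the clamp's mid-plane.
- clamp_rack: Wooden clamp block, fixed: 90 x 120 x 14 mm base, in its middle an upright board 12 mm thick (x), 100 mm wide (y), top edge 60 mm above the table. Origin at the centre of its underside. The clamp starts clipped on the board, pivot 20 mm above its top edge (a good seat on the stop too). Clamp block and plate swap sides from start to start.
- glaze_jar_a: Small glaze jar, 44 mm wide, 55 mm high, loose; leave alone. Origin at its base.
- glaze_jar_b: Small glaze jar, 44 mm wide, 55 mm high, loose; leave alone. Origin at its base.
- planter: Square terracotta pot, 70 x 70 x 75 mm, open on top, loose, beyond the stop; leave alone. Origin at its base.
There are look-alikes about, which are no part of the job. Of the things that look like the clamp, the smaller one is meant.

How it is judged:
On the way, in this order (a step that is already met when the one before it is completed fails the run):
1. the clamp, let go, grips the ear and the stop's wall together (contact force between clamp and stop above 1.5 N and contact force between clamp and die_box above 1.5 N and contact force between clamp and the fingers below 0.2 N), for 0.3 s.
2. the plate is lifted off the table by the gripper (height (world z) of plate above 0.04 m and contact force between plate and the fingers above 1 N), for 0.2 s.
At the end, for the whole second after the job is handed in: The released clamp grips ear and stop wall together; the gripper holds the plate still, level within 4 degrees, 4 to 20 mm above the die box, touching neither box, clamp nor stop, each hole within 3.5 mm (horizontally) of its thread; the box is within 15 mm of its start (all of step 1 and horizontal distance between plate_hole0 and thread0 below 0.0035 m and horizontal distance between plate_hole1 and thread1 below 0.0035 m and horizontal distance between plate_hole2 and thread2 below 0.0035 m and horizontal distance between plate_hole3 and thread3 below 0.0035 m and z of plate in the frame of die_box between 0.074 and 0.09 m and angle between plate's own z axis and vertical below 0.07 rad and linear speed of plate below 0.01 m/s and contact force between plate and the fingers above 2 N and contact force between plate and die_box below 0.1 N and contact force between plate and clamp below 0.1 N and contact force between plate and stop below 0.1 N and distance of die_box from where it was at the start of the episode below 0.015 m); the arm keeps its last pose, push and grip.
It fails at once if the die box is pushed out of place (15 mm) (distance of die_box from where it was at the start of the episode above 0.015 m).
It fails at once if a glaze jar or the square pot by the stop is disturbed (moved 25 mm) (distance of any of glaze_jar_a, glaze_jar_b, planter from where it was at the start of the episode above 0.025 m).
It also fails if it takes over 56 s, if anything falls off the work surface, if the arm or the gripper's body presses on something with over 40 N, if the wrist force passes 120 N, or if a joint passes its speed limit or range.

ROBOT

A 6-joint arm with a two-finger parallel gripper is mounted at the origin on the work surface. World frame = base frame: x ahead of the robot, y to its left, z up, the work surface at z = 0. Lengths are in m, angles in rad, forces in N, time in s.
With the tool pointing down it reaches from about 0.35 to 0.725 m from the base axis. Payload 6 kg.
Tool frame: the origin (TCP) lies between the finger pads; the fingertips stand 14 mm ahead of it and the grasp point (between the pads) lies 5 mm behind it; z points along the fingers, y is the direction in which the jaws open and shut (so a half turn about z gives the same grasp; the last joint's range is limited). The gripper opens to 85 mm and grips with 20 to 120 N. Pads are 22 mm wide; open, the fingers measure 114 mm over their backs; the gripper's body (76 mm by 85 mm) begins 54 mm behind the grasp point. The pads swing forward as they close: fully open they stand 13 mm farther back than shut.
Start: joints at [-0.887, 0.04, 0.085, 0, -1.615, -0.334], TCP at [0.206, -0.564, 0.245] pointing down, gripper open.
Joint ranges: [-2.56, 2.56], [-1.29, 2.01], [-1.08, 1.49], [-3.29, 1.98], [-2.81, -0.18], [-2.99, 2.99]. Speed limits (rad/s): [2.57, 2.57, 3.01, 3.14, 3.14, 3.14].

INTERFACE

Orientations are given as [roll, pitch, yaw] about the fixed x, y, z axes, in that order (R = Rz(yaw) Ry(pitch) Rx(roll)).
In Python, from workcell import bot gives the robot as it stands.
- The arm moves only by the tool play_rows, never from a script. Its argument "targets" is a list that holds one entry, the list of rows, each a list of 5 numbers: the opening, from -1 (shut) to 1 (fully open), then the shift along the tool's x, y, z each as a share of 0.2 m, from -1 to 1, then the turn about the tool's z as a share of 60 degrees, from -1 to 1. A call has 1 to 8 rows; each row shifts and turns the commanded pose from where the row before left it, along the tool's axes as they then stand; what a row does not reach is not made up. A row lasts 1/10 s, in which the tool goes at most 50 mm and 8.59 degrees, less where a joint would pass 70% of its speed; a pose out of reach is approached as far as the arm can. A call with a number of a shift or a turn outside -1 to 1 is refused whole. A call with a gripper value outside its range is refused whole. The fingers move at their own pace and stop on an object; "grip_force" is the grip in N (left out, the last holds). Time passes only in rows, so rows that do not move let the fingers close. It gives the time, the measured TCP pose, the force and the opening at its end, in the units of the state.
- bot.observe(): the state, without advancing time (a new reading comes with each control period).
- bot.read_camera(name): name is "side" or "top" or "wrist"; returns a dict with "image" (384x512x3 uint8, red, green, blue), "K" (3x3 intrinsics, pixels), "D" ([k1, k2, p1, p2, k3] as OpenCV has them; the pictures are not rectified), "world_from_camera" (4x4, takes a point from camera to world coordinates). Camera axes: x right, y down, z forward; pixel columns grow to the right and rows downward; lengths in m; the calibration is good to about 2 mm. A picture is of the moment at which its call begins. There is no depth.
- bot.job_done(): hands the job in, once; it reports no verdict.
The state is a dict: "clock": time; "joint_pos": joint angles; "qvel": joint speeds; "joint_torque": joint torques, N m; "position": TCP position; "ee_rot": TCP orientation; "contact_force": force on the tool from outside, world axes, zero at the start; "moment": the same for the moment, N m; "width": finger opening in m.
Only numpy, scipy, OpenCV 4.12 (cv2) and the standard library are available. Lean on these libraries where they do the work, as an engineer would, in place of code of your own. Each camera call takes 0.05 s, during which the arm holds its last target. There are 200 camera calls.

## Working session

There is one attempt and no reset: what is moved stays moved. The work goes in short steps, Python scripts to look and compute and a tool call to move; the robot and the scene stay as the last step left them, time stands still between calls to the robot, and variables do not carry over. Pictures are saved under pics/ and viewed, about 8 in all and at most 12, crops included, and the job is handed in when it is done.

Besides the shell and the picture viewer there is one more tool, called after "Request:" as name(argument=value, ...) on one line, values as JSON. play_rows: Moves the arm, as the interface text tells. Its arguments: {"type":"object","properties":{"targets":{"type":"array","items":{"type":"array","items":{"type":"array","items":{"type":"number"}}}},"grip_force":{"type":"number"}},"required":["targets"]}

```bash
mkdir -p pics; cat > h.py <<'E'
import numpy as np, cv2
from workcell import bot
from scipy.spatial.transform import Rotation as R
def ray(c,uv):
    p=cv2.undistortPoints(np.array([[uv]],float),c["K"],np.array(c["D"],float))[0,0]
    T=np.array(c["world_from_camera"]);d=T[:3,:3]@[p[0],p[1],1.];return T[:3,3],d
def onz(c,uv,z):
    o,d=ray(c,uv);return o+d*(z-o[2])/d[2]
def proj(c,P):
    T=np.linalg.inv(np.array(c["world_from_camera"]));rv=cv2.Rodrigues(T[:3,:3])[0]
    return cv2.projectPoints(np.array(P,float).reshape(-1,1,3),rv,T[:3,3],np.array(c["K"],float),np.array(c["D"],float))[0][:,0]
def snap(n,f,crop=None,scale=1):
    c=bot.read_camera(n);np.save
    c={k:np.array(v) for k,v in c.items()};np.savez('pics/'+f+'.npz',**c)
    im=c["image"]
    if crop: im=im[crop[1]:crop[3],crop[0]:crop[2]]
    im=cv2.resize(im,None,fx=scale,fy=scale,interpolation=cv2.INTER_CUBIC)
    cv2.imwrite('pics/'+f+'.png',im[:,:,::-1]);return c
def load(f): return dict(np.load('pics/'+f+'.npz'))
E
python3 - <<'E'
from h import *
print(bot.observe())
for n in("top","side","wrist"):
    c=snap(n,n+"0",scale=1.5);print(n,c["K"].tolist(),c["D"].tolist(),c["world_from_camera"].round(3).tolist())
E
```

```text
{'clock': 0.0, 'joint_pos': array([-8.87327905e-01,  4.08116954e-02,  8.37860637e-02, -4.80093927e-04,
       -1.61547727e+00, -3.33672687e-01]), 'qvel': array([-1.88096317e-04, -1.15389225e-03,  1.62556849e-04, -1.18462188e-03,
        6.56631348e-04, -1.56179700e-07]), 'joint_torque': array([-9.98269716e-04, -3.68210649e+01,  3.47403896e+01,  6.93205386e+00,
       -5.55983992e-03, -5.72793908e-06]), 'position': array([ 0.20558749, -0.56335398,  0.24426206]), 'ee_rot': array([ 3.13982312e+00, -1.05731314e-04, -2.79177579e+00]), 'contact_force': array([-0.44216109,  0.14239869, -0.11665848]), 'moment': array([-0.00712295,  0.02173844,  0.01931668]), 'width': 0.08511666780508377}
top [[384.61483257332884, 0.0, 255.4044039974259], [0.0, 384.61483257332884, 194.42800982287673], [0.0, 0.0, 1.0]] [-0.015737411113107846, 0.0, 0.0, 0.0, 0.0] [[0.029, -0.994, 0.104, 0.492], [-0.999, -0.031, -0.018, -0.005], [0.021, -0.103, -0.994, 1.146], [0.0, 0.0, 0.0, 1.0]]
side [[452.23083326771655, 0.0, 252.44856651390066], [0.0, 452.23083326771655, 188.85199261562502], [0.0, 0.0, 1.0]] [0.04448699787874806, 0.0, 0.0, 0.0, 0.0] [[-0.99, -0.103, 0.096, 0.503], [-0.14, 0.656, -0.742, 0.901], [0.014, -0.748, -0.664, 0.897], [0.0, 0.0, 0.0, 1.0]]
wrist [[270.4553313729513, 0.0, 254.60173861338484], [0.0, 270.4553313729513, 188.58506962959277], [0.0, 0.0, 1.0]] [-0.06318268270217045, 0.0, 0.0, 0.0, 0.0] [[-0.343, 0.895, 0.285, 0.132], [0.939, 0.326, 0.107, -0.591], [0.003, 0.305, -0.952, 0.373], [0.0, 0.0, 0.0, 1.0]]
```

View pics/top0.png

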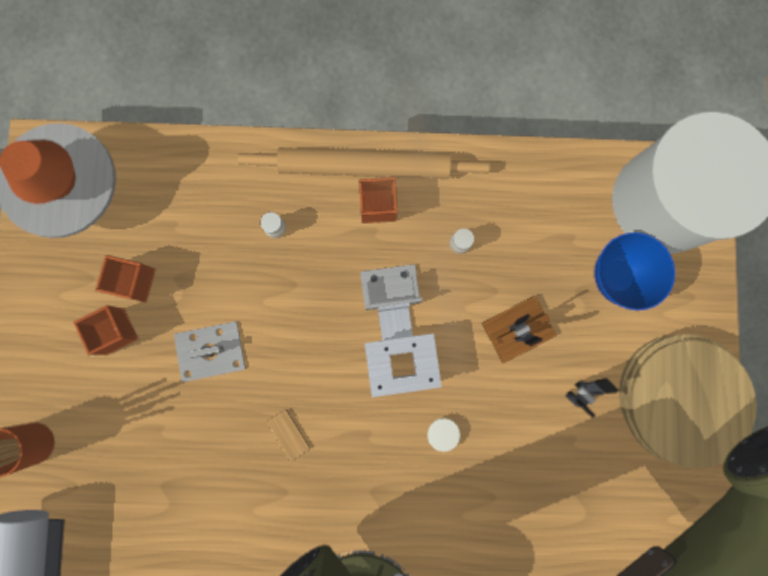

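View pics/side0.png

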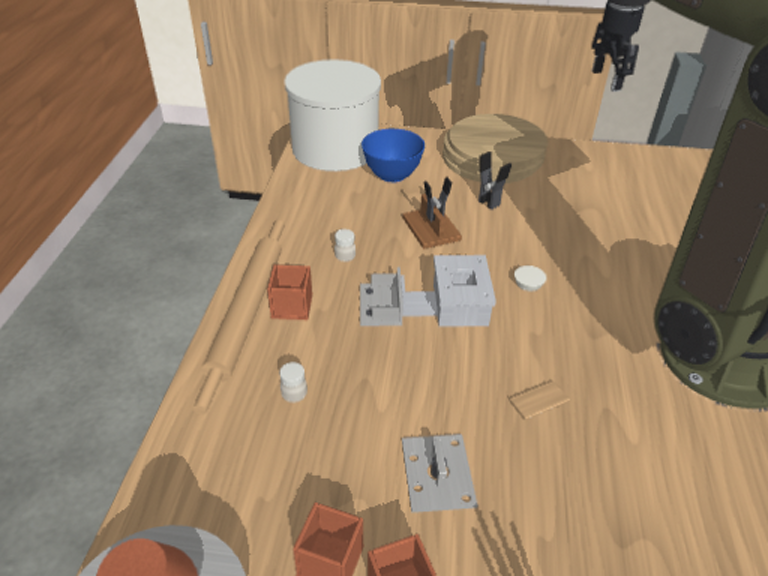

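The top view shows two clamp candidates, both in 1.5x pixels. One is on the wooden block at (522,330) and is small. The other stands free at (590,392) and is larger. By the description I choose the one on the block. The plate is at (210,350), the die box at (403,365), the stop at (391,287), the jars at (272,224) and (463,240), and the pot at (378,200). I'll check the choice in one close montage.

```bash
python3 - <<'E'
from h import *
c=load('top0');s=load('side0')
def cr(c,x,y,w,h,k):return cv2.resize(c["image"][y:y+h,x:x+w],None,fx=k,fy=k,interpolation=cv2.INTER_CUBIC)
A=cr(c,236,170,64,100,6)  #384x600
B=cr(c,315,190,69,50,6)   #414x300
C=cr(c,108,205,69,50,6)
M=np.hstack([A,np.vstack([B,C])])
cv2.imwrite('pics/m0.png',M[:,:,::-1])
E
```

```text
(no output)
```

View pics/m0.png

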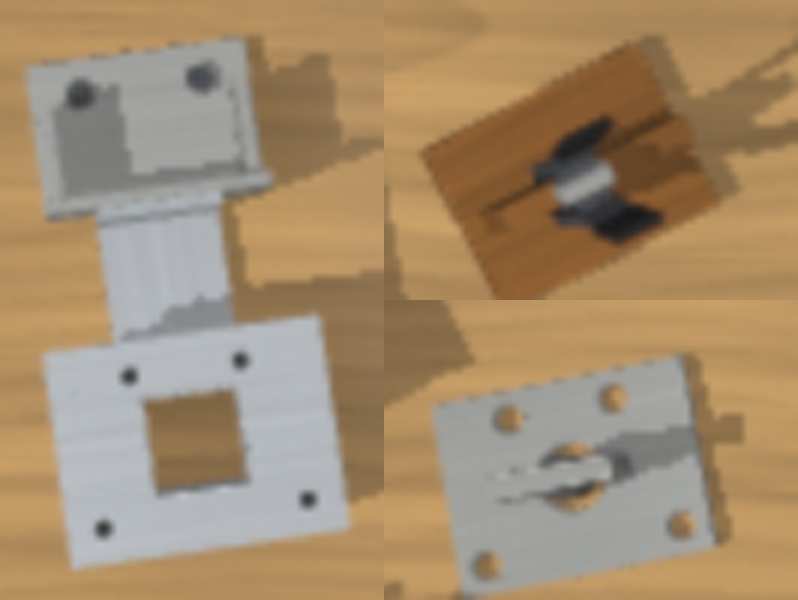

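The montage confirms it: the clamp on the block has its pivot tube at about (584,184), with handle pads at about (585,148) and (620,220). The thread mouths are at (129,376), (240,360), (104,529) and (308,499). The plate holes are at (508,418), (614,397), (487,566) and (681,525), with the narrow pair facing the stop, so the plate already points nearly the right way.

```bash
cat >> h.py <<'E'
def fit(P,Q):
    "P local xy, Q world xy -> yaw, t, resid"
    P=np.array(P,float);Q=np.array(Q,float)[:,:2];p=P-P.mean(0);q=Q-Q.mean(0)
    a=np.arctan2((p[:,0]*q[:,1]-p[:,1]*q[:,0]).sum(),(p*q).sum())
    r=np.array([[np.cos(a),-np.sin(a)],[np.sin(a),np.cos(a)]]);t=Q.mean(0)-r@P.mean(0)
    return a,t,np.linalg.norm(P@r.T+t-Q,axis=1)
H4=np.array([[-34,48],[-34,-48],[34,26],[34,-26]])/1000
E
python3 - <<'E'
from h import *
c=load('top0')
def w(m,off,o2,z): return onz(c,((np.array(m)-o2+.5)/6-.5+off),z)
A=lambda m,z:w(m,[236,170],[0,0],z)
B=lambda m,z:w(m,[315,190],[384,0],z)
C=lambda m,z:w(m,[108,205],[384,300],z)
th=[A(m,.07) for m in[(104,529),(308,499),(129,376),(240,360)]]
a,t,r=fit(H4,th);print('box',np.degrees(a),t,r)
rr=np.array([[np.cos(a),-np.sin(a)],[np.sin(a),np.cos(a)]]);print('clip',t+rr@[.115,0])
print('ear top mid / stop', A((48,217),.05),A((272,178),.05))
ho=[C(m,.003) for m in[(487,566),(681,525),(508,418),(614,397)]]
print('plate',fit(H4,ho))
b=[B((482,213),.06),B((678,113),.06)];d=b[0]-b[1];print('board',b,np.linalg.norm(d),np.degrees(np.arctan2(-d[0],d[1])))
print('clamp',B((584,184),.085))
print('handles',B((610,125),.13),B((560,165),.1),B((660,218),.13),B((575,210),.1))
s=load('side0')
for n,P in dict(clamp=B((584,184),.08)).items(): print(proj(s,P)*1.5)
E
```

```text
box 9.90588978492027 [ 0.46988801 -0.0637354 ] [0.00036414 0.00027333 0.00013471 0.00010626]
clip [ 0.58317355 -0.04395191]
ear top mid / stop [0.57315742 0.00804578 0.05      ] [ 0.59510569 -0.09828528  0.05      ]
plate (np.float64(0.2307474680188509), array([0.48393902, 0.31348366]), array([0.00073774, 0.00018334, 0.00042877, 0.0006147 ]))
board [array([ 0.5251507 , -0.24081421,  0.06      ]), array([ 0.57525053, -0.3340089 ,  0.06      ])] 0.10580758153545472 28.261692307643116
clamp [ 0.53913821 -0.28264197  0.085     ]
handles [ 0.5636466  -0.28234945  0.13      ] [ 0.54680282 -0.26765765  0.1       ] [ 0.52312318 -0.30476644  0.13      ] [ 0.52653806 -0.27464326  0.1       ]
[[435.1916017  202.35763296]]
```

```bash
cat >> h.py <<'E'
def plan(p,yawdeg,n,g=1,p0=None,yaw0=None):
    "rows from the present pose to p,yaw in n even rows (tool down)"
    s=bot.observe();p0=s["position"] if p0 is None else np.array(p0);y0=s["ee_rot"][2] if yaw0 is None else np.radians(yaw0)
    dy=(np.radians(yawdeg)-y0+np.pi)%(2*np.pi)-np.pi;d=(np.array(p)-p0)/n;out=[]
    for i in range(n):
        q=R.from_euler('xyz',[np.pi,0,y0+dy*i/n]).inv().apply(d)/.2
        out.append([g]+q.round(4).tolist()+[round(-dy/n/(np.pi/3),4)])
    print('rows',out,'mm/row',np.linalg.norm(d)*1e3);return out
def st():
    s=bot.observe();print('t%.2f'%s["clock"],'p',s["position"].round(4),'rpy',np.degrees(s["ee_rot"]).round(2),'F',s["contact_force"].round(1),'w %.4f'%s["width"],'q',s["joint_pos"].round(2))
E
python3 - <<'E'
from h import *
plan([.53,-.275,.25],-62,14)
E
```

```text
rows [[1, -0.1441, 0.0571, -0.002, np.float64(-0.1166)], [1, -0.15, 0.0391, -0.002, np.float64(-0.1166)], [1, -0.1537, 0.0205, -0.002, np.float64(-0.1166)], [1, -0.155, 0.0016, -0.002, np.float64(-0.1166)], [1, -0.1541, -0.0173, -0.002, np.float64(-0.1166)], [1, -0.1508, -0.0359, -0.002, np.float64(-0.1166)], [1, -0.1453, -0.054, -0.002, np.float64(-0.1166)], [1, -0.1377, -0.0713, -0.002, np.float64(-0.1166)], [1, -0.1279, -0.0875, -0.002, np.float64(-0.1166)], [1, -0.1163, -0.1025, -0.002, np.float64(-0.1166)], [1, -0.103, -0.1159, -0.002, np.float64(-0.1166)], [1, -0.0881, -0.1276, -0.002, np.float64(-0.1166)], [1, -0.0719, -0.1373, -0.002, np.float64(-0.1166)], [1, -0.0546, -0.1451, -0.002, np.float64(-0.1166)]] mm/row 31.00768045753992
```

Request:
play_rows(targets=[[[1, -0.144, 0.057, -0.002, -0.117], [1, -0.15, 0.039, -0.002, -0.117], [1, -0.154, 0.02, -0.002, -0.117], [1, -0.155, 0.002, -0.002, -0.117], [1, -0.154, -0.017, -0.002, -0.117], [1, -0.151, -0.036, -0.002, -0.117], [1, -0.145, -0.054, -0.002, -0.117], [1, -0.138, -0.071, -0.002, -0.117]]])

```text
clock: 0.95
position: [0.3915, -0.3975, 0.2482]
ee_rot: [3.141, 0.0, -1.807]
contact_force: [0.1, -1.3, -0.5]
width: 0.0855
```

Request:
play_rows(targets=[[[1, -0.128, -0.088, -0.002, -0.117], [1, -0.116, -0.102, -0.002, -0.117], [1, -0.103, -0.116, -0.002, -0.117], [1, -0.088, -0.128, -0.002, -0.117], [1, -0.072, -0.137, -0.002, -0.117], [1, -0.055, -0.145, -0.002, -0.117], [1, 0, 0, 0, 0], [1, 0, 0, 0, 0]]])

```text
clock: 1.75
position: [0.5295, -0.2738, 0.2503]
ee_rot: [3.141, 0.001, -1.076]
contact_force: [0.5, 0.7, 0.1]
width: 0.0853
```

```bash
python3 - <<'E'
from h import *
st();c=snap('wrist','w1',scale=1.55);print(c["world_from_camera"].round(3).tolist())
E
```

```text
t1.75 p [ 0.5295 -0.2738  0.2503] rpy [ 1.7995e+02  5.0000e-02 -6.1650e+01] F [0.5 0.7 0.1] w 0.0853 q [-0.14  0.03  0.09 -0.   -1.63  0.64]
[[-0.88, -0.453, -0.145, 0.566], [-0.475, 0.838, 0.269, -0.343], [-0.0, 0.305, -0.952, 0.379], [0.0, 0.0, 0.0, 1.0]]
```

View pics/w1.png

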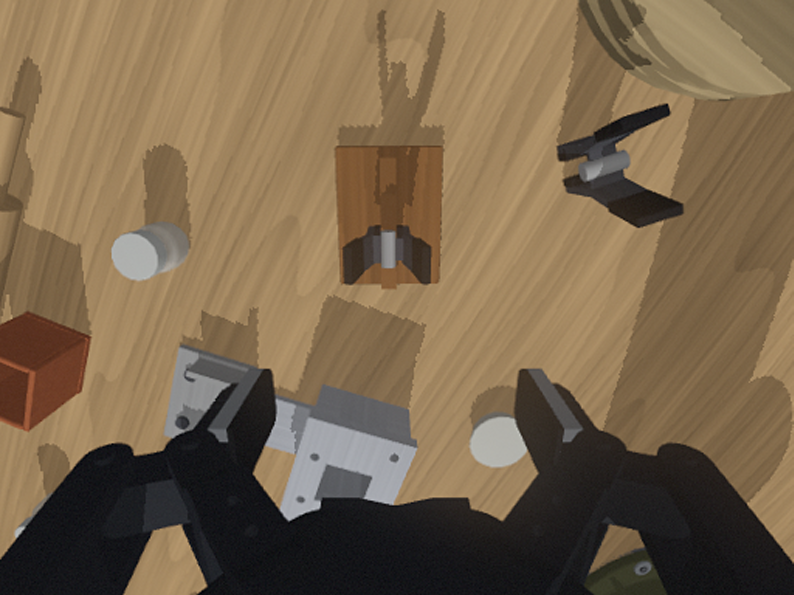

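The wrist picture (1.55x) shows the clamp on the block with its pivot tube at (388,250). The handle pads are at (358,260) and (417,260), and the base corners at (335,146), (441,146), (440,284) and (340,284). The base is square to the gripper.

```bash
python3 - <<'E'
from h import *
c=load('w1')
f=lambda m,z:onz(c,(np.array(m)+.5)/1.55-.5,z)
co=[f(m,.014) for m in[(335,146),(441,146),(440,284),(340,284)]]
for p in co: print(p.round(4))
# local rack: image right = -toolY? fit with lengths 90(x) 120(y)
print([np.linalg.norm(co[i]-co[(i+1)%4]).round(4) for i in range(4)])
a,t,r=fit(np.array([[45,-60],[-45,-60],[-45,60],[45,60]])/1e3,co);print('rack',np.degrees(a),t,r)
P=f((388,249),.083);print('pivot',P)
# triangulate tube with top view
o1,d1=ray(c,(np.array([388,250])+.5)/1.55-.5);ct=load('top0')
o2,d2=ray(ct,(np.array([584,184])-[384,0]+.5)/6-.5+[315,190])
s=np.linalg.lstsq(np.c_[d1,-d2],o2-o1,rcond=None)[0];print(o1+d1*s[0],o2+d2*s[1])
print('handle tops L,R', f((346,283),.131),f((430,283),.131))
E
```

```text
[ 0.6144 -0.329   0.014 ]
[ 0.5371 -0.3706  0.014 ]
[ 0.478  -0.2671  0.014 ]
[ 0.5579 -0.2239  0.014 ]
[np.float64(0.0878), np.float64(0.1193), np.float64(0.0908), np.float64(0.1193)]
rack 28.76102099542494 [ 0.5468536  -0.29763264] [0.00088851 0.00152399 0.00064865 0.00069392]
pivot [ 0.54059054 -0.28638801  0.083     ]
[ 0.53974787 -0.28461206  0.07718659] [ 0.5394829  -0.28468744  0.07719464]
handle tops L,R [ 0.55740141 -0.26454292  0.131     ] [ 0.51186498 -0.28914476  0.131     ]
```

Request:
play_rows(targets=[[[1, 0.038, -0.009, 0.05, 0], [1, 0.038, -0.009, 0.125, 0], [1, 0, 0, 0.15, 0], [1, 0, 0, 0.15, 0], [1, 0, 0, 0.125, 0], [1, 0, 0, 0.05, 0], [1, 0, 0, 0.025, 0], [1, 0, 0, 0, 0]]])

```text
clock: 2.6
position: [0.5396, -0.2866, 0.1162]
ee_rot: [3.142, -0.0, -1.077]
contact_force: [1.0, -0.6, 0.3]
width: 0.0855
```

```bash
python3 - <<'E'
from h import *
st();snap('wrist','w2',scale=1.55)
E
```

```text
t2.60 p [ 0.5396 -0.2866  0.1162] rpy [ 1.800e+02 -2.000e-02 -6.172e+01] F [ 1.  -0.6  0.3] w 0.0855 q [-0.16  0.09 -0.1   0.   -1.38  0.65]
```

View pics/w2.png

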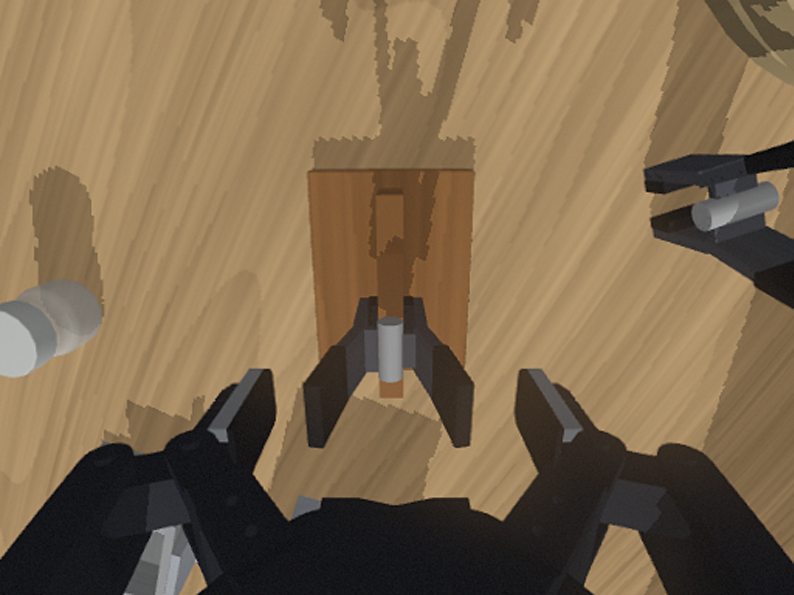

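The clamp sits centred between the open fingers: handle pads at (322,410) and (455,410), fingers at (250,400) and (540,400), pivot tube at (390,349). I'll refine the pivot position along the board, then squeeze.

```bash
python3 - <<'E'
from h import *
c=load('w2');f=lambda m,z:onz(c,(np.array(m)+.5)/1.55-.5,z)
s=bot.observe();T=R.from_euler('xyz',s["ee_rot"])
for n,m,z in[('tubefar',(390,321),.085),('tubenear',(390,380),.08),('hL near top',(316,447),.131),('hR near top',(461,447),.131),('hL far top',(341,375),.131),('board near',(391,397),.06),('board far',(390,193),.06)]:
    P=f(m,z);print(n,P.round(4),'tool mm',(T.inv().apply(P-s["position"])*1e3).round(1))
E
```

```text
tubefar [ 0.5474 -0.2994  0.085 ] tool mm [14.8 -0.4 32.1]
tubenear [ 0.5333 -0.2728  0.08  ] tool mm [-15.3  -0.6  37. ]
hL near top [ 0.5559 -0.2652  0.131 ] tool mm [-11.2 -24.2 -14. ]
hR near top [ 0.5143 -0.2877  0.131 ] tool mm [-11.1  23.2 -14. ]
hL far top [ 0.5603 -0.293   0.131 ] tool mm [ 15.3 -14.8 -13.9]
board near [ 0.5232 -0.2544  0.06  ] tool mm [-36.3  -0.4  57. ]
board far [ 0.5709 -0.3427  0.06  ] tool mm [64.  -0.6 57.1]
```

Request:
play_rows(targets=[[[-0.1, 0, 0, 0, 0], [-0.3, 0, 0, 0, 0], [-0.5, 0, 0, 0, 0], [-0.6, 0, 0, 0, 0], [-0.8, 0, 0, 0, 0], [-1, 0, 0, 0, 0], [-1, 0, 0, 0, 0], [-1, 0, 0, 0, 0]]], grip_force=25)

```text
clock: 3.45
position: [0.5396, -0.286, 0.1158]
ee_rot: [3.141, 0.0, -1.077]
contact_force: [-0.2, -0.5, -1.0]
width: 0.0346
```

```bash
python3 - <<'E'
from h import *
st()
E
```

```text
t3.45 p [ 0.5396 -0.286   0.1158] rpy [ 1.7999e+02  1.0000e-02 -6.1680e+01] F [-0.2 -0.5 -1. ] w 0.0346 q [-0.16  0.09 -0.1  -0.   -1.38  0.65]
```

Squeezed to the stop (34.6 mm). Now I lift and go above the stop.

Request:
play_rows(targets=[[[-1, 0, 0, -0.03, 0], [-1, 0, 0, -0.06, 0], [-1, 0, 0, -0.1, 0], [-1, 0, 0, -0.12, 0], [-1, 0, 0, -0.1, 0], [-1, 0, 0, -0.06, 0], [-1, 0, 0, -0.03, 0], [-1, 0, 0, 0, 0]]])

```text
clock: 4.25
position: [0.5399, -0.286, 0.2166]
ee_rot: [-3.141, -0.001, -1.076]
contact_force: [0.7, -0.0, -1.4]
width: 0.0342
```

```bash
python3 - <<'E'
from h import *
st();plan([.583,-.044,.216],-80.1,10,-1)
E
```

```text
t4.25 p [ 0.5399 -0.286   0.2166] rpy [-1.7995e+02 -3.0000e-02 -6.1680e+01] F [ 0.7 -0.  -1.4] w 0.0342 q [-0.16  0.07  0.06 -0.   -1.56  0.65]
rows [[-1, -0.0963, -0.0764, 0.0003, np.float64(0.0307)], [-1, -0.0987, -0.0733, 0.0003, np.float64(0.0307)], [-1, -0.101, -0.0701, 0.0003, np.float64(0.0307)], [-1, -0.1032, -0.0668, 0.0003, np.float64(0.0307)], [-1, -0.1053, -0.0634, 0.0003, np.float64(0.0307)], [-1, -0.1073, -0.06, 0.0003, np.float64(0.0307)], [-1, -0.1092, -0.0565, 0.0003, np.float64(0.0307)], [-1, -0.1109, -0.053, 0.0003, np.float64(0.0307)], [-1, -0.1126, -0.0494, 0.0003, np.float64(0.0307)], [-1, -0.1141, -0.0457, 0.0003, np.float64(0.0307)]] mm/row 24.584710366389196
```

Request:
play_rows(targets=[[[-1, -0.096, -0.076, 0, 0.031], [-1, -0.099, -0.073, 0, 0.031], [-1, -0.101, -0.07, 0, 0.031], [-1, -0.103, -0.067, 0, 0.031], [-1, -0.105, -0.063, 0, 0.031], [-1, -0.107, -0.06, 0, 0.031], [-1, -0.109, -0.057, 0, 0.031], [-1, -0.111, -0.053, 0, 0.031]]])

```text
clock: 5.05
position: [0.574, -0.0915, 0.2144]
ee_rot: [3.139, 0.001, -1.337]
contact_force: [0.8, -0.1, -0.9]
width: 0.0345
```

Request:
play_rows(targets=[[[-1, -0.113, -0.049, 0, 0.03], [-1, -0.114, -0.046, 0, 0.03], [-1, 0, 0, 0, 0], [-1, 0, 0, 0, 0]]])

```text
clock: 5.45
position: [0.5827, -0.0438, 0.2146]
ee_rot: [3.14, 0.0, -1.398]
contact_force: [-0.0, 0.5, -0.6]
width: 0.0344
```

```bash
python3 - <<'E'
from h import *
st();snap('wrist','w3',scale=1.55)
E
```

```text
t5.45 p [ 0.5827 -0.0438  0.2146] rpy [ 1.7988e+02  1.0000e-02 -8.0080e+01] F [-0.   0.5 -0.6] w 0.0344 q [ 0.27 -0.   -0.01 -0.   -1.56 -0.09]
```

View pics/w3.png

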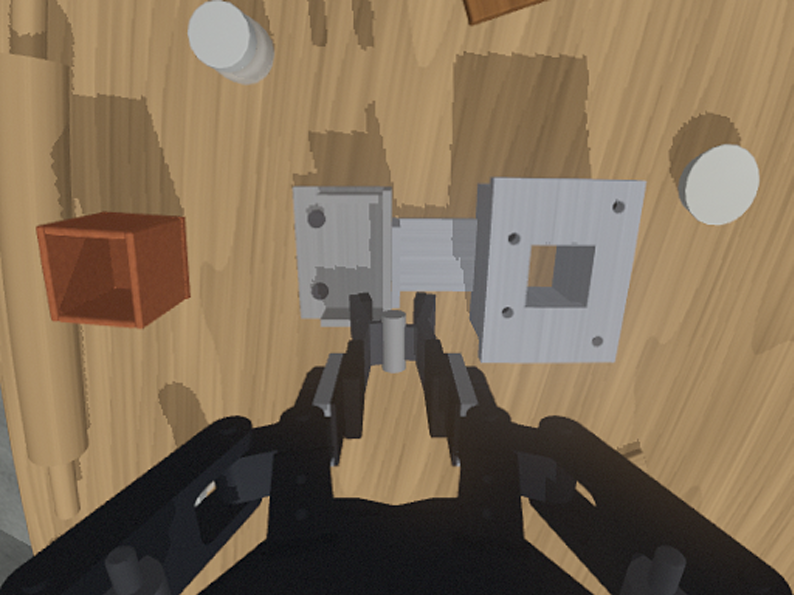

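The clamp hangs square in the gripper with its pivot tube at (394,341) and jaw tips at (360,300) and (425,300). The stop wall's ear face is near column 392, the ear spans rows 220 to 290, and the threads are at (619,206), (597,341), (514,238) and (507,312). I'll re-fit the box from these.

```bash
python3 - <<'E'
from h import *
c=load('w3');f=lambda m,z:onz(c,(np.array(m)+.5)/1.55-.5,z)
g=cv2.cvtColor(c["image"],cv2.COLOR_RGB2GRAY)
def dark(m,r=6):
    u=(np.array(m)+.5)/1.55-.5;x,y=u.round().astype(int);p=g[y-r:y+r+1,x-r:x+r+1].astype(float)
    w=np.clip(np.median(p)-25-p,0,None);Y,X=np.mgrid[-r:r+1,-r:r+1];return np.array([x+(w*X).sum()/w.sum(),y+(w*Y).sum()/w.sum()])
uv=[dark(m) for m in[(597,341),(619,206),(507,312),(514,238)]];print(np.array(uv)*1.55)
a,t,r=fit(H4,[onz(c,u,.069) for u in uv]);print('box',np.degrees(a),t,r)
rr=np.array([[np.cos(a),-np.sin(a)],[np.sin(a),np.cos(a)]]);clip=t+rr@[.115,0];print('clip',clip)
s=bot.observe();T=R.from_euler('xyz',s["ee_rot"])
for n,m,z in[('tube mid',(394,341),s["position"][2]-.033)]:
    P=f(m,z);print(n,P.round(4),'tool mm',(T.inv().apply(P-s["position"])*1e3).round(1))
P=f((392,190),.05);print('wall face top corner',P, 'in box', rr.T@(P[:2]-t))
plan([clip[0],clip[1],.108],np.degrees(a)-90,6,-1)
E
```

```text
[[596.66353568 340.42272354]
 [617.23719785 206.05564011]
 [506.39698667 311.24165333]
 [512.70267781 237.710497  ]]
box 9.748144067365384 [ 0.47125761 -0.06599182] [0.00042314 0.00016214 0.00021989 0.00021788]
clip [ 0.58459719 -0.04652029]
tube mid [ 0.583  -0.0496  0.182 ] tool mm [ 5.2  0.6 33. ]
wall face top corner [ 0.59350033 -0.10118088  0.05      ] in box [ 0.1145196  -0.05537883]
rows [[-1, 0.002, -0.0012, 0.0891, np.float64(0.0003)], [-1, 0.002, -0.0012, 0.0891, np.float64(0.0003)], [-1, 0.002, -0.0012, 0.0891, np.float64(0.0003)], [-1, 0.002, -0.0012, 0.0891, np.float64(0.0003)], [-1, 0.002, -0.0012, 0.0891, np.float64(0.0003)], [-1, 0.002, -0.0012, 0.0891, np.float64(0.0003)]] mm/row 17.83157096669877
```

Request:
play_rows(targets=[[[-1, 0, -0.004, 0.06, 0], [-1, 0, -0.004, 0.11, 0], [-1, 0, 0, 0.11, 0], [-1, 0, 0, 0.07, 0], [-1, 0, 0, 0.05, 0], [-1, 0, 0, 0.03, 0], [-1, 0, 0, 0, 0], [-1, 0, 0, 0, 0]]])

```text
clock: 6.3
position: [0.5851, -0.044, 0.1308]
ee_rot: [-3.14, -0.0, -1.399]
contact_force: [0.3, 0.7, -0.2]
width: 0.0346
```

```bash
python3 - <<'E'
from h import *
st();snap('wrist','w4',(150,100,400,300),3.1)
E
```

```text
t6.30 p [ 0.5851 -0.044   0.1308] rpy [-1.7993e+02 -1.0000e-02 -8.0160e+01] F [ 0.3  0.7 -0.2] w 0.0346 q [ 0.27  0.02 -0.14  0.   -1.41 -0.09]
```

View pics/w4.png

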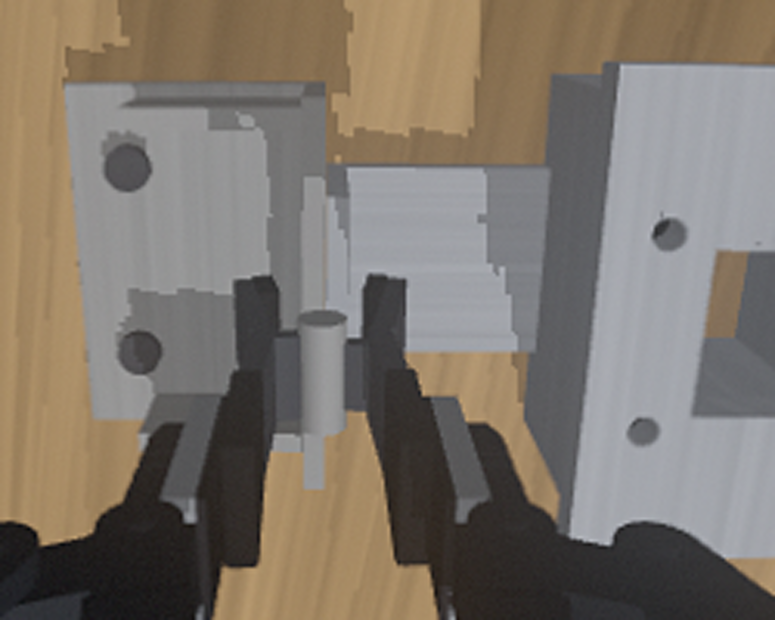

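The jaws straddle the wall (columns 302 to 326) and ear (326 to 347), with the tube on the contact plane at about column 323. Now down the last 25 mm.

Request:
play_rows(targets=[[[-1, 0, 0, 0.03, 0], [-1, 0, 0, 0.04, 0], [-1, 0, 0, 0.03, 0], [-1, 0, 0, 0.023, 0], [-1, 0, 0, 0, 0], [-1, 0, 0, 0, 0]]])

```text
clock: 6.95
position: [0.5846, -0.044, 0.1052]
ee_rot: [3.141, -0.0, -1.399]
contact_force: [0.7, 0.0, -0.7]
width: 0.0343
```

Request:
play_rows(targets=[[[-0.1, 0, 0, 0, 0], [0.1, 0, 0, 0, 0], [0.3, 0, 0, 0, 0], [0.5, 0, 0, 0, 0], [0.7, 0, 0, 0, 0], [0.85, 0, 0, 0, 0], [0.85, 0, 0, 0, 0], [0.85, 0, 0, 0, 0]]])

```text
clock: 7.75
position: [0.5846, -0.0439, 0.1053]
ee_rot: [-3.142, 0.0, -1.399]
contact_force: [0.2, 0.4, 0.1]
width: 0.079
```

```bash
python3 - <<'E'
from h import *
st();snap('wrist','w5',scale=1.55)
E
```

```text
t7.75 p [ 0.5846 -0.0439  0.1053] rpy [-180.      0.    -80.16] F [0.2 0.4 0.1] w 0.0790 q [ 0.27  0.03 -0.18 -0.   -1.36 -0.09]
```

View pics/w5.png

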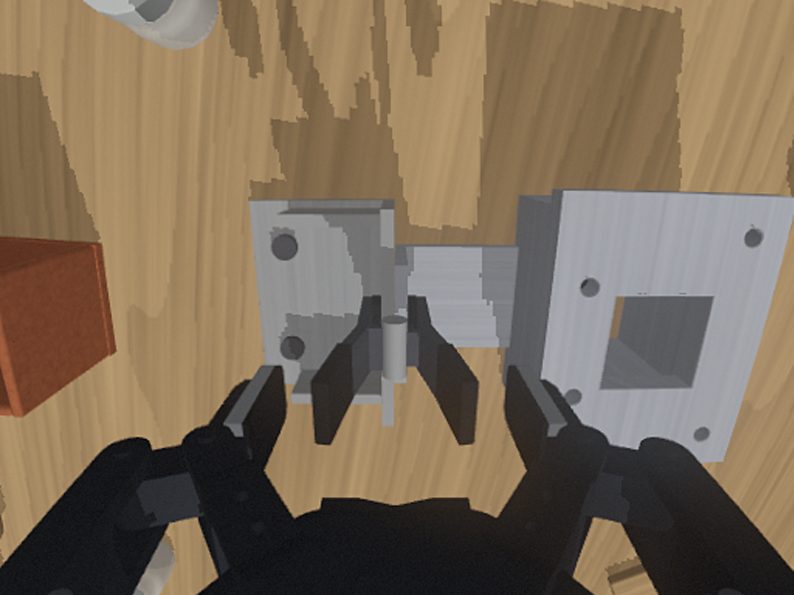

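The clamp now grips wall and ear, tube at (395,348). Its handles (335,400) and (455,400) stand clear of the fingers (265,400) and (530,400). I'll rise and go to the plate.

Request:
play_rows(targets=[[[0.85, 0, 0, -0.03, 0], [0.85, 0, 0, -0.08, 0], [0.85, 0, 0, -0.15, 0], [0.85, 0, 0, -0.18, 0], [0.85, 0, 0, -0.15, 0], [0.85, 0, 0, -0.08, 0], [0.85, 0, 0, -0.03, 0], [0.85, 0, 0, 0, 0]]])

```text
clock: 8.6
position: [0.5847, -0.0438, 0.2455]
ee_rot: [-3.141, 0.0, -1.399]
contact_force: [0.8, 0.8, -0.5]
width: 0.0792
```

```bash
python3 - <<'E'
from h import *
st();r=plan([.484,.29,.22],-76.8,12,.85)
E
```

```text
t8.60 p [ 0.5847 -0.0438  0.2455] rpy [-1.7997e+02  3.0000e-02 -8.0160e+01] F [ 0.8  0.8 -0.5] w 0.0792 q [ 0.27  0.    0.05 -0.   -1.61 -0.09]
rows [[0.85, -0.1442, 0.0176, 0.0106, np.float64(-0.0047)], [0.85, -0.1443, 0.0169, 0.0106, np.float64(-0.0047)], [0.85, -0.1444, 0.0161, 0.0106, np.float64(-0.0047)], [0.85, -0.1444, 0.0154, 0.0106, np.float64(-0.0047)], [0.85, -0.1445, 0.0147, 0.0106, np.float64(-0.0047)], [0.85, -0.1446, 0.014, 0.0106, np.float64(-0.0047)], [0.85, -0.1447, 0.0133, 0.0106, np.float64(-0.0047)], [0.85, -0.1447, 0.0126, 0.0106, np.float64(-0.0047)], [0.85, -0.1448, 0.0119, 0.0106, np.float64(-0.0047)], [0.85, -0.1448, 0.0112, 0.0106, np.float64(-0.0047)], [0.85, -0.1449, 0.0105, 0.0106, np.float64(-0.0047)], [0.85, -0.1449, 0.0098, 0.0106, np.float64(-0.0047)]] mm/row 29.131701634205147
```

Request:
play_rows(targets=[[[0.85, -0.1, 0.012, 0.01, -0.005], [0.85, -0.144, 0.016, 0.01, -0.005], [0.85, -0.145, 0.015, 0.01, -0.005], [0.85, -0.145, 0.015, 0.01, -0.005], [0.85, -0.145, 0.014, 0.01, -0.005], [0.85, -0.145, 0.013, 0.01, -0.005], [0.85, -0.145, 0.013, 0.01, -0.005], [0.85, -0.145, 0.012, 0.01, -0.005]]])

```text
clock: 9.4
position: [0.5196, 0.1715, 0.227]
ee_rot: [3.138, -0.001, -1.357]
contact_force: [0.2, 0.4, -0.7]
width: 0.0789
```

Request:
play_rows(targets=[[[0.85, -0.145, 0.012, 0.01, -0.005], [0.85, -0.145, 0.011, 0.01, -0.005], [0.85, -0.145, 0.01, 0.01, -0.005], [0.85, -0.145, 0.01, 0.01, 0], [0.85, -0.04, 0.003, 0, 0], [0.85, 0, 0, 0, 0], [0.85, 0, 0, 0, 0]]])

```text
clock: 10.1
position: [0.4845, 0.2889, 0.2205]
ee_rot: [3.14, -0.001, -1.342]
contact_force: [0.2, -0.7, 0.6]
width: 0.0787
```

```bash
python3 - <<'E'
from h import *
st();snap('wrist','w6',scale=1.55)
E
```

```text
t10.10 p [0.4845 0.2889 0.2205] rpy [ 1.7993e+02 -5.0000e-02 -7.6870e+01] F [ 0.2 -0.7  0.6] w 0.0787 q [ 0.89 -0.06 -0.06  0.   -1.57 -0.66]
```

View pics/w6.png

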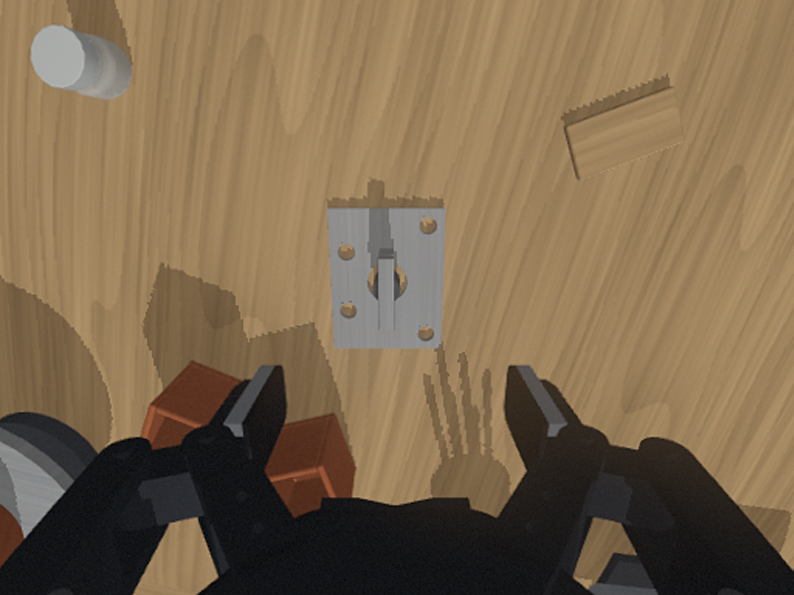

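The wrist view shows the plate with corners (328,207), (444,207), (441,348) and (334,348). The holes are at (346,251), (348,310), (428,226) and (426,333), and the bridge bar runs down column 387 over rows 250 to 330.

```bash
python3 - <<'E'
from h import *
c=load('w6');f=lambda m,z:onz(c,(np.array(m)+.5)/1.55-.5,z)
a,t,r=fit(H4,[f(m,.004) for m in[(426,333),(428,226),(348,310),(346,251)]]);print('holes',np.degrees(a),t,r)
a2,t2,r2=fit(np.array([[48,-62],[-48,-62],[-48,62],[48,62]])/1e3,[f(m,.006) for m in[(328,207),(444,207),(441,348),(334,348)]]);print('corners',np.degrees(a2),t2,r2)
b=[f((387,250),.044),f((387,331),.044)];print('bar',b,np.linalg.norm(b[0]-b[1]),(b[0]+b[1])/2)
T=(t+t2)/2;plan([*T,.06],np.degrees((a+a2)/2)-90,6,.85)
E
```

```text
holes 13.11524829470061 [0.48503682 0.31118805] [0.00056592 0.00047923 0.0003242  0.0005581 ]
corners 13.31941112519867 [0.48537783 0.31047254] [0.00114917 0.00121306 0.00063525 0.00036682]
bar [array([0.49229059, 0.27615137, 0.044     ]), array([0.4778898 , 0.33935676, 0.044     ])] 0.06482517639722295 [0.4850902  0.30775406 0.044     ]
rows [[0.85, -0.0179, -0.0046, 0.134, np.float64(-0.0003)], [0.85, -0.0179, -0.0046, 0.134, np.float64(-0.0003)], [0.85, -0.0179, -0.0046, 0.134, np.float64(-0.0003)], [0.85, -0.0179, -0.0046, 0.134, np.float64(-0.0003)], [0.85, -0.0179, -0.0047, 0.134, np.float64(-0.0003)], [0.85, -0.0179, -0.0047, 0.134, np.float64(-0.0003)]] mm/row 27.061096589426107
```

Request:
play_rows(targets=[[[0.7, -0.036, -0.01, 0.08, 0], [0.6, -0.036, -0.01, 0.16, 0], [0.5, -0.034, -0.008, 0.2, 0], [0.4, 0, 0, 0.18, 0], [0.3, 0, 0, 0.14, 0], [0.2, 0, 0, 0.08, 0], [0.1, 0, 0, 0.032, 0], [0, 0, 0, 0, 0]]], grip_force=60)

```text
clock: 10.95
position: [0.4853, 0.3112, 0.0467]
ee_rot: [3.141, -0.0, -1.342]
contact_force: [-0.6, 0.2, 0.3]
width: 0.0427
```

```bash
python3 - <<'E'
from h import *
st();c=snap('wrist','w7',(130,120,380,320),3.1)
E
```

```text
t10.95 p [0.4853 0.3112 0.0467] rpy [ 1.7998e+02 -2.0000e-02 -7.6880e+01] F [-0.6  0.2  0.3] w 0.0427 q [ 0.92  0.05 -0.27  0.   -1.25 -0.69]
```

View pics/w7.png

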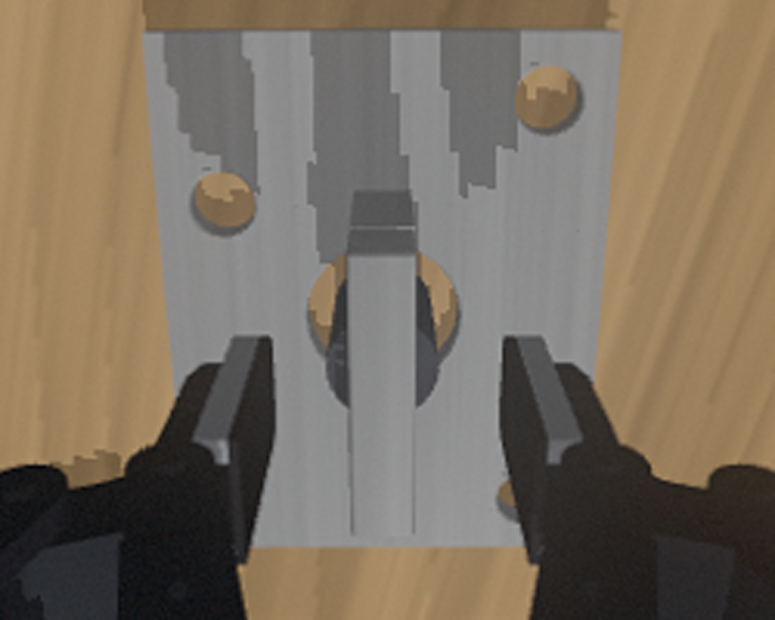

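The bar (columns 348 to 415, rows 255 to 535) sits between the pads (columns 272 and 502, rows 340 to 440). The round dark core shows below it, so I stay high and grip only the bar.

Request:
play_rows(targets=[[[-0.2, 0, 0, 0, 0], [-0.4, 0, 0, 0, 0], [-0.6, 0, 0, 0, 0], [-0.7, 0, 0, 0, 0], [-0.8, 0, 0, 0, 0], [-1, 0, 0, 0, 0], [-1, 0, 0, 0, 0], [-1, 0, 0, 0, 0]]], grip_force=80)

```text
clock: 11.8
position: [0.4856, 0.3119, 0.048]
ee_rot: [-3.14, 0.001, -1.341]
contact_force: [-0.4, 0.3, 5.9]
width: 0.0092
```

Request:
play_rows(targets=[[[-1, 0, 0, 0, 0], [-1, 0, 0, -0.02, 0], [-1, 0, 0, -0.05, 0], [-1, 0, 0, -0.1, 0], [-1, 0, 0, -0.14, 0], [-1, 0, 0, -0.14, 0], [-1, 0, 0, -0.1, 0], [-1, 0, 0, -0.05, 0]]])

```text
clock: 12.6
position: [0.4853, 0.3117, 0.169]
ee_rot: [-3.14, 0.001, -1.341]
contact_force: [0.8, -0.2, -3.2]
width: 0.0093
```

```bash
python3 - <<'E'
from h import *
st();plan([.4705,-.0649,.18],-80.15,16,-1)
E
```

```text
t12.60 p [0.4853 0.3117 0.169 ] rpy [-1.7992e+02  7.0000e-02 -7.6860e+01] F [ 0.8 -0.2 -3.2] w 0.0093 q [ 0.92 -0.02 -0.11 -0.   -1.47 -0.69]
rows [[-1, 0.1136, 0.0313, -0.0034, np.float64(0.0034)], [-1, 0.1137, 0.0309, -0.0034, np.float64(0.0034)], [-1, 0.1138, 0.0305, -0.0034, np.float64(0.0034)], [-1, 0.1139, 0.03, -0.0034, np.float64(0.0034)], [-1, 0.114, 0.0296, -0.0034, np.float64(0.0034)], [-1, 0.1141, 0.0292, -0.0034, np.float64(0.0034)], [-1, 0.1142, 0.0288, -0.0034, np.float64(0.0034)], [-1, 0.1143, 0.0284, -0.0034, np.float64(0.0034)], [-1, 0.1144, 0.028, -0.0034, np.float64(0.0034)], [-1, 0.1145, 0.0276, -0.0034, np.float64(0.0034)], [-1, 0.1146, 0.0272, -0.0034, np.float64(0.0034)], [-1, 0.1147, 0.0268, -0.0034, np.float64(0.0034)], [-1, 0.1148, 0.0264, -0.0034, np.float64(0.0034)], [-1, 0.1149, 0.0259, -0.0034, np.float64(0.0034)], [-1, 0.115, 0.0255, -0.0034, np.float64(0.0034)], [-1, 0.1151, 0.0251, -0.0034, np.float64(0.0034)]] mm/row 23.567979533128536
```

The force drop fits the plate's weight, but the opening of 9.3 mm is under 12. I'll measure the held plate's tilt and offset numerically from the holes in the wrist view.

```bash
cat >> h.py <<'E'
def tool():
    s=bot.observe();return s["position"],R.from_euler('xyz',s["ee_rot"])
def corners_tool(dz=.048,yo=0,xo=0):
    "plate frame -> tool frame guess: plate x = -tool y , plate y = -tool x, z=-tool z (yaw=plateyaw-90)"
    M=np.array([[0,-1,0],[-1,0,0],[0,0,-1]],float);return M,np.array([xo,yo,dz])
E
python3 - <<'E'
from h import *
st();c=snap('wrist','w8',(130,100,380,300),3.1)
p,T=tool();M,o=corners_tool()
for zz,nm,L in[(.006,'hole',H4),(.006,'corner',np.array([[48,-62],[-48,-62],[-48,62],[48,62]])/1e3)]:
    P=np.c_[L,np.full(4,zz)];W=T.apply(P@M.T+o)+p;print(nm,((proj(c,W)-[130,100])*3.1).round(0).tolist())
E
```

```text
t12.60 p [0.4853 0.3117 0.169 ] rpy [-1.7992e+02  7.0000e-02 -7.6860e+01] F [ 0.8 -0.2 -3.2] w 0.0093 q [ 0.92 -0.02 -0.11 -0.   -1.47 -0.69]
hole [[522.0, 561.0], [546.0, 164.0], [234.0, 481.0], [220.0, 267.0]]
corner [[140.0, 95.0], [619.0, 96.0], [575.0, 607.0], [186.0, 607.0]]
```

View pics/w8.png

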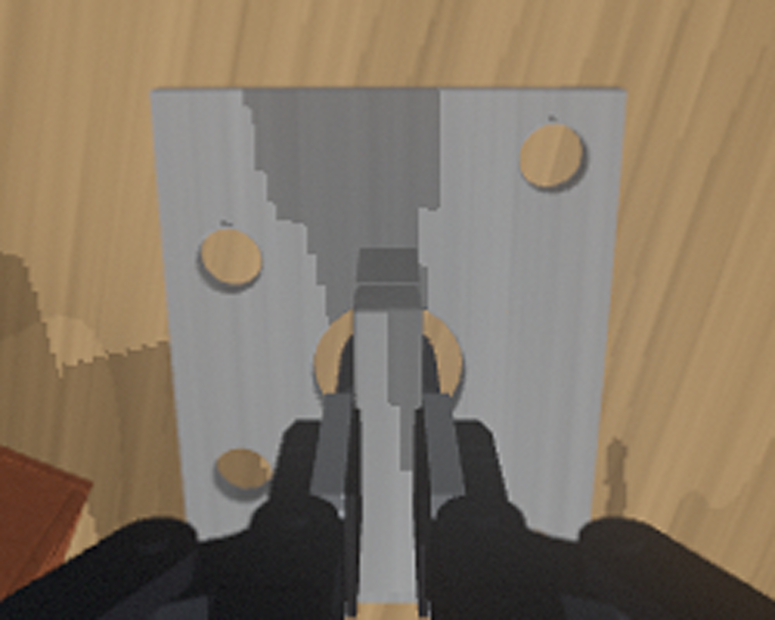

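The plate hangs level to the eye from the bar. Its corners are (153,89) and (627,89), holes (553,157), (231,259) and (243,474), bar end (355,308) to (422,308). A PnP on these gives its pose in the tool.

```bash
cat >> h.py <<'E'
def pnp(c,pts):
    "pts: list of (plate xyz mm, uv raw) -> plate origin & R in world"
    P=np.array([q[0] for q in pts],float)/1e3;U=np.array([q[1] for q in pts],float)
    ok,rv,tv=cv2.solvePnP(P,U,c["K"],c["D"],flags=cv2.SOLVEPNP_SQPNP)
    rv,tv=cv2.solvePnPRefineLM(P,U,c["K"],c["D"],rv,tv)
    e=cv2.projectPoints(P,rv,tv,c["K"],c["D"])[0][:,0]-U
    W=np.array(c["world_from_camera"]);Rw=W[:3,:3]@cv2.Rodrigues(rv)[0];return W[:3,:3]@tv[:,0]+W[:3,3],Rw,e
E
python3 - <<'E'
from h import *
c=load('w8');u=lambda m:(np.array(m)+.5)/3.1-.5+[130,100]
pts=[((48,-62,6),u((153,89))),((-48,-62,6),u((627,89))),((-34,-48,6),u((553,157))),((34,-26,6),u((231,259))),((34,26,6),u((243,474))),((6,-29,44),u((355,308))),((-6,-29,44),u((422,308)))]
o,Rw,e=pnp(c,pts);print(o,np.degrees(R.from_matrix(Rw).as_euler('xyz')),e.round(2).tolist())
p,T=tool();print('tool mm',(T.inv().apply(o-p)*1e3).round(1))
E
```

```text
[0.48421885 0.31036848 0.11976622] [ 0.03349597  0.10234922 13.17977168] [[-0.33, 0.12], [-0.06, 0.16], [0.33, 0.29], [-0.2, 0.25], [0.21, -0.41], [-0.59, -0.2], [0.65, -0.18]]
tool mm [ 1.2  1.8 49.9]
```

Held level within 0.1 degrees, with small offsets. Now to the hover above the box.

```bash
python3 - <<'E'
from h import *
r=plan([.472,-.0643,.175],-80.2,16,-1);print(r[7],r[15])
E
```

```text
rows [[-1, 0.1135, 0.0309, -0.0017, np.float64(0.0035)], [-1, 0.1136, 0.0304, -0.0017, np.float64(0.0035)], [-1, 0.1137, 0.03, -0.0017, np.float64(0.0035)], [-1, 0.1138, 0.0296, -0.0017, np.float64(0.0035)], [-1, 0.114, 0.0292, -0.0017, np.float64(0.0035)], [-1, 0.1141, 0.0288, -0.0017, np.float64(0.0035)], [-1, 0.1142, 0.0284, -0.0017, np.float64(0.0035)], [-1, 0.1143, 0.028, -0.0017, np.float64(0.0035)], [-1, 0.1144, 0.0275, -0.0017, np.float64(0.0035)], [-1, 0.1145, 0.0271, -0.0017, np.float64(0.0035)], [-1, 0.1146, 0.0267, -0.0017, np.float64(0.0035)], [-1, 0.1147, 0.0263, -0.0017, np.float64(0.0035)], [-1, 0.1148, 0.0259, -0.0017, np.float64(0.0035)], [-1, 0.1148, 0.0254, -0.0017, np.float64(0.0035)], [-1, 0.1149, 0.025, -0.0017, np.float64(0.0035)], [-1, 0.115, 0.0246, -0.0017, np.float64(0.0035)]] mm/row 23.529064916009105
[-1, 0.1143, 0.028, -0.0017, np.float64(0.0035)] [-1, 0.115, 0.0246, -0.0017, np.float64(0.0035)]
```

Request:
play_rows(targets=[[[-1, 0.05, 0.013, -0.003, 0.003], [-1, 0.1, 0.027, -0.003, 0.003], [-1, 0.114, 0.03, -0.003, 0.003], [-1, 0.114, 0.029, -0.003, 0.003], [-1, 0.114, 0.029, -0.003, 0.004], [-1, 0.114, 0.028, -0.003, 0.004], [-1, 0.114, 0.028, -0.003, 0.004], [-1, 0.114, 0.027, -0.003, 0.004]]])

```text
clock: 13.45
position: [0.4787, 0.1379, 0.1697]
ee_rot: [3.138, -0.001, -1.371]
contact_force: [0.4, -0.1, -3.8]
width: 0.0092
```

Request:
play_rows(targets=[[[-1, 0.114, 0.027, 0, 0.004], [-1, 0.114, 0.027, 0, 0.004], [-1, 0.114, 0.026, 0, 0.004], [-1, 0.114, 0.026, 0, 0.004], [-1, 0.114, 0.025, 0, 0.004], [-1, 0.114, 0.025, 0, 0.004], [-1, 0.114, 0.024, 0, 0.003], [-1, 0.1, 0.02, 0, 0]]])

```text
clock: 14.25
position: [0.4723, -0.0458, 0.1698]
ee_rot: [3.139, 0.0, -1.4]
contact_force: [-0.7, -0.1, -2.9]
width: 0.0094
```

```bash
python3 - <<'E'
from h import *
st();plan([.472,-.0643,.175],-80.2,4,-1)
E
```

```text
t14.25 p [ 0.4723 -0.0458  0.1698] rpy [ 1.7982e+02  2.0000e-02 -8.0200e+01] F [-0.7 -0.1 -2.9] w 0.0094 q [ 0.33 -0.3  -0.36 -0.   -1.51 -0.16]
rows [[-1, 0.0227, 0.0043, -0.0065, np.float64(0.0)], [-1, 0.0227, 0.0043, -0.0065, np.float64(0.0)], [-1, 0.0227, 0.0043, -0.0065, np.float64(0.0)], [-1, 0.0227, 0.0043, -0.0065, np.float64(0.0)]] mm/row 4.798335158709766
```

Request:
play_rows(targets=[[[-1, 0.05, 0.008, 0, 0], [-1, 0.03, 0.006, 0, 0], [-1, 0.01, 0.003, 0.03, 0], [-1, 0, 0, 0.04, 0], [-1, 0, 0, 0.03, 0], [-1, 0, 0, 0, 0], [-1, 0, 0, 0, 0]]])

```text
clock: 14.95
position: [0.4733, -0.0624, 0.1515]
ee_rot: [3.141, -0.0, -1.398]
contact_force: [0.2, -0.8, -3.1]
width: 0.0092
```

```bash
python3 - <<'E'
from h import *
st();a=snap('wrist','w9')
t=snap('top','top9')
A=cv2.resize(a["image"][100:300,130:380],None,fx=2.3,fy=2.3,interpolation=cv2.INTER_CUBIC)  #575x460
B=cv2.resize(t["image"][205:275,235:307],None,fx=3,fy=3,interpolation=cv2.INTER_CUBIC) #216x210
B=np.pad(B,((0,A.shape[0]-B.shape[0]),(0,0),(0,0)))
cv2.imwrite('pics/m9.png',np.hstack([A,B])[:,:,::-1])
E
```

```text
t14.95 p [ 0.4733 -0.0624  0.1515] rpy [ 1.7997e+02 -1.0000e-02 -8.0120e+01] F [ 0.2 -0.8 -3.1] w 0.0092 q [ 0.29 -0.29 -0.38  0.   -1.47 -0.12]
```

View pics/m9.png

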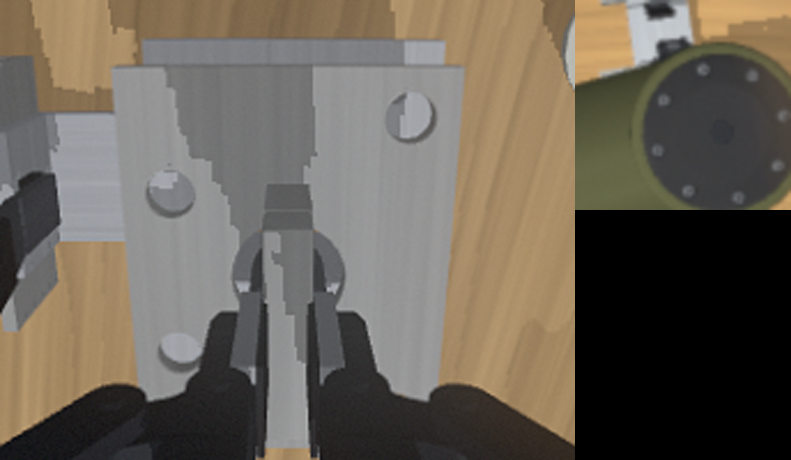

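The wrist view shows the plate over the box with no contact: plate edge corners (112,66) and (463,66), holes (410,116), (171,193) and (181,349), bar end (263,230) to (313,230). The box's rear top edge shows above it from (143,40) to (445,40). The top camera is blocked by the arm. I'll work out the plate-to-box offset in this one image.

```bash
python3 - <<'E'
from h import *
c=load('w9');u=lambda m:(np.array(m)+.5)/2.3-.5+[130,100]
pts=[((48,-62,6),u((112,66))),((-48,-62,6),u((463,66))),((-34,-48,6),u((410,117))),((34,-26,6),u((171,193))),((6,-29,44),u((263,230))),((-6,-29,44),u((313,230)))]
o,Rw,e=pnp(c,pts);print(o,np.degrees(R.from_matrix(Rw).as_euler('xyz')),e.round(2).tolist())
p,T=tool();print('tool mm',(T.inv().apply(o-p)*1e3).round(1))
g=cv2.cvtColor(c["image"],cv2.COLOR_RGB2GRAY)
print('col profiles rows 108..134');[print(x,g[108:134,x].tolist()) for x in(215,250,290)]
print('row profile left',g[122,180:205].tolist());print('right',g[122,310:345].tolist())
for yb in(-65,):
  L,Rr=[onz(c,u(m),.07) for m in((143,40),(445,40))]
  a=np.radians(9.8);r=np.array([[np.cos(a),-np.sin(a)],[np.sin(a),np.cos(a)]])
  for q,l in((L,[.05,-.065]),(Rr,[-.05,-.065])): print('box centre',q[:2]-r@l)
  print('yaw',np.degrees(np.arctan2(*(L-Rr)[[1,0]])),np.linalg.norm(L-Rr))
# predicted thread px for wrist box pose
t=np.array([.4713,-.066]);print(proj(c,np.c_[H4@r.T+t,np.full(4,.07)]).round(1).tolist());print(proj(c,(np.c_[H4,np.full(4,.006)])@Rw.T+o).round(1).tolist())
E
```

```text
[ 0.47223181 -0.06379036  0.10071013] [-1.15681185 -0.03121521  9.99610865] [[-0.0, 0.35], [0.21, 0.13], [-0.18, -0.08], [-0.11, -0.35], [-0.43, -0.01], [0.49, -0.05]]
tool mm [ 1.1  1.5 51.3]
col profiles rows 108..134
215 [114, 113, 114, 114, 113, 113, 113, 114, 110, 118, 129, 130, 128, 129, 128, 129, 129, 128, 129, 124, 109, 113, 120, 120, 117, 120]
250 [104, 105, 105, 105, 104, 106, 106, 104, 99, 120, 129, 130, 129, 129, 128, 128, 129, 130, 129, 125, 105, 111, 116, 115, 113, 114]
290 [109, 109, 111, 111, 111, 113, 113, 113, 108, 118, 128, 127, 128, 128, 127, 126, 128, 127, 127, 122, 119, 143, 151, 150, 150, 151]
row profile left [148, 149, 149, 148, 150, 147, 145, 141, 131, 122, 107, 115, 124, 128, 126, 129, 131, 129, 131, 131, 128, 128, 128, 128, 130]
right [166, 162, 162, 163, 162, 162, 163, 163, 162, 162, 163, 165, 163, 152, 142, 141, 142, 146, 146, 145, 142, 142, 140, 136, 135, 137, 140, 143, 143, 145, 144, 144, 143, 144, 144]
box centre [ 0.47042576 -0.06603101]
box centre [ 0.47104243 -0.06615891]
yaw 9.933131449711208 0.09941437270494567
[[294.8, 249.3], [300.7, 139.6], [216.6, 226.6], [213.9, 167.2]]
[[299.7, 275.8], [307.8, 150.5], [208.5, 250.9], [204.0, 183.3]]
```

Request:
play_rows(targets=[[[-1, 0.005, 0.004, 0.01, 0], [-1, 0.005, 0.005, 0.02, 0], [-1, 0, 0, 0.03, 0], [-1, 0, 0, 0.03, 0], [-1, 0, 0, 0.015, 0], [-1, 0, 0, 0, 0], [-1, 0, 0, 0, 0], [-1, 0, 0, 0, 0]]])

```text
clock: 15.85
position: [0.4721, -0.065, 0.131]
ee_rot: [-3.141, -0.0, -1.399]
contact_force: [-0.0, 1.0, -3.6]
width: 0.0095
```

```bash
python3 - <<'E'
from h import *
st();c=snap('wrist','w10')
p,T=tool()
# plate pose in tool from PnP means; predict hole and thread pixels
M,_=corners_tool();o=T.apply([.0011,.0016,.0500])+p;print('plate',o)
Rw=T.as_matrix()@M
hp=proj(c,np.c_[H4,np.full(4,.006)]@Rw.T+o);a=np.radians(9.85);r=np.array([[np.cos(a),-np.sin(a)],[np.sin(a),np.cos(a)]])
tp=proj(c,np.c_[H4@r.T+[.4708,-.0661],np.full(4,.07)]);print(hp.round(1).tolist(),tp.round(1).tolist())
g=cv2.cvtColor(c["image"],cv2.COLOR_RGB2GRAY)
for i in(1,3):
    x,y=hp[i].round().astype(int);print(i,x,y);print('\n'.join(' '.join('%3d'%v for v in q) for q in g[y-15:y+16,x-15:x+16]))
E
```

```text
t15.85 p [ 0.4721 -0.065   0.131 ] rpy [-179.97   -0.    -80.16] F [-0.   1.  -3.6] w 0.0095 q [ 0.29 -0.29 -0.42  0.   -1.44 -0.12]
plate [ 0.47066571 -0.06630381  0.08099788]
[[300.4, 277.3], [308.5, 150.6], [208.7, 251.8], [204.5, 183.3]] [[296.9, 264.7], [303.6, 146.7], [212.0, 240.6], [208.5, 176.8]]
1 308 151
151 151 152 149 148 148 149 150 151 151 152 151 149 150 148 150 148 148 146 148 149 151 152 152 151 151 150 150 151 152 153
151 152 153 150 148 148 148 149 151 150 150 151 148 149 149 150 149 149 148 147 149 151 151 150 151 152 151 151 151 152 152
152 152 152 151 146 148 149 149 150 151 152 151 150 150 151 149 149 149 147 148 149 150 150 148 150 151 150 150 152 153 154
153 153 153 150 146 149 149 149 150 150 153 150 149 152 153 152 152 150 148 148 149 152 151 151 151 149 150 149 151 153 153
152 152 152 150 146 148 149 150 149 152 159 157 143 142 136 134 135 135 140 140 146 148 151 152 151 152 150 150 152 153 153
152 152 152 149 146 148 150 149 152 157 122 103  96 118 119 126 128 129 131 131 134 137 148 150 152 151 150 150 151 152 153
152 151 152 149 146 150 150 151 160 122
[... 6214 characters left out ...]
  98  95  94  95  93  90  99  97 128 138 151 151 150 148 148 150 151 153 152 150
150 150 148 147 149 148 150 150 149 144 143 128 113 107 104 106 113 127 138 154 153 152 150 150 150 147 150 151 151 152 148
151 149 148 149 148 148 148 150 152 150 151 151 151 150 150 147 149 150 155 154 154 151 149 149 149 147 152 151 153 153 149
150 149 147 149 147 148 148 148 150 149 151 151 152 150 149 147 148 150 153 154 153 151 149 149 148 148 151 150 151 151 149
150 150 148 148 148 147 149 148 150 151 150 151 151 149 147 146 147 150 152 154 152 150 150 150 149 148 152 151 152 151 150
150 150 148 149 148 148 148 149 150 150 150 150 150 150 147 147 147 151 151 152 152 150 151 151 148 148 151 151 152 151 151
```

Numerically, threads 1 and 3 show through their holes at about (303.6,146.4) and (209,175.3). The predictions for perfect centring were (303.6,146.7) and (208.5,176.8). That leaves about 1 mm of error, so I'll nudge 0.6 mm, settle and hand in.

Request:
play_rows(targets=[[[-1, 0.003, 0, 0, 0], [-1, 0, 0, 0, 0], [-1, 0, 0, 0, 0], [-1, 0, 0, 0, 0], [-1, 0, 0, 0, 0], [-1, 0, 0, 0, 0]]])

```text
clock: 16.5
position: [0.472, -0.0655, 0.1307]
ee_rot: [3.141, 0.0, -1.399]
contact_force: [0.3, -1.0, -4.0]
width: 0.0094
```

```bash
python3 - <<'E'
from h import *
st()
# jars/pot: compare before/after from the side camera, numerically
a=load('side0')["image"].astype(int);b=snap('side','side1')["image"].astype(int)
d=np.abs(a-b).max(2)
for n,(x,y) in dict(jarb=(229,163),jara=(195,255),pot=(193,194),stop=(255,200)).items(): print(n,(d[y-12:y+12,x-12:x+12]>40).mean().round(2))
print(bot.job_done());st()
E
```

```text
t16.50 p [ 0.472  -0.0655  0.1307] rpy [179.99   0.   -80.16] F [ 0.3 -1.  -4. ] w 0.0094 q [ 0.29 -0.28 -0.42 -0.   -1.44 -0.12]
jarb 0.0
jara 0.0
pot 0.0
stop 0.05
the job is handed in; nothing more can be done
None
the job is handed in; nothing more can be done
```

I clipped the small spring clamp over the die box's ear and the stop wall and let go of it. I then picked up the plate by its bridge bar and handed in while holding it about 11 mm above the die box, the right way round. The job report gives no verdict.

**Clamp:** The wrist picture right after release showed it straddling wall and ear with the fingers clear of the handles. I did not look closely at the clip again after that.

**Plate position:** The underside was at about z = 0.081 m, or 0.083 m going by where I gripped it. In the last wrist image, threads 1 and 3 lay within about 1 mm of centred in their holes. I then nudged the plate 0.6 mm to reduce that. I did not re-measure after the nudge, and holes 0 and 2 were not checked separately.

**Level:** Two fits of the plate's pose disagreed. The first, on more points, gave a tilt of 0.1°; the second, a rougher fit just above the box, gave 1.2°. Both are inside the 4° limit.

**Contact:** The wrist force was just the plate's weight (about 4 N), so it was not touching the box. The gripper read an opening of 9.4 mm on the 12 mm bar, but the hold was steady.

**Surroundings:** Before-and-after side pictures showed no change at the two jars and the square pot.

**Box:** The two camera estimates of the box differ by about 2 mm, which is calibration-sized. The wrist estimates before and after clipping agree within about 1 mm, so I saw no sign that it moved.

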